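# Tension the branch clamp to its marker and lock it

## Task

Clamp the branch ready for sawing: take the clamp's lever by its knob and pull the sprung carriage away from the branch until the slack is gone, the branch is drawn up against the fixed dog and the carriage's pointer stands level with the marker on the scale. Keeping it there, flip the cam lever fully over to lock the carriage, then let go. Leave the saw, screwdriver, glue bottle and offcut where they are.

Things in the scene. Friction and masses are not known exactly. Their poses are not given: they have to be found in the camera images.
- bed: fixed plywood bed of the branch clamp, 130 x 520 x 20 mm, mounted in varying places. Origin: on the bench under its centre line; z up, y along the clamp (branch on the +y half, carriage with lever on the -y half), x across. To pull is to move the carriage to -y. A steel rail (top z 32 mm) runs under the carriage; two wooden V blocks carry the branch. Nothing but the lever rises above 72 mm.
- dog_face (a point): centre of the +y face of the dog, a fixed dark steel stop block (44 mm wide, top at z 70 mm), 47 mm above the bench; axes as the bed's. The branch's near end must end up against it.
- branch: loose peeled branch, 36 mm diameter, 170 mm long, lying along the bed's y in the V blocks. Origin: middle of its axis, y along the axis (it may roll about it). Its near end is 85 mm from the origin towards -y; against the dog its origin stands 85 mm to +y of dog_face. It starts 8 to 18 mm short of the dog.
- puller (a joint): travel of the puller along the bed towards -y, m, 0 to 0.065. Puller: a jaw (86 mm wide) with a screw pad beyond the branch's +y end, two 8 mm rods at x = +-36 mm, z 47 mm, an end bar at the -y end (top z 59 mm) and the scale. It has 1.5 N of friction and stops where the pad has drawn the branch against the dog: 0.034 to 0.050, as the pad is screwed in.
- carriage (a joint): gauge reading: travel of the sprung carriage (aluminium, 90 x 36 mm, top z 66 mm) on the puller's rods towards -y, m, 0 to 0.030. Springs hold it at 0 with 4 N and take 0.45 N more per mm. During slack the whole puller follows and this stays near 0; it grows once the branch is against the dog. Travel over the bed = puller + carriage.
- pointer_tip (a point): tip of the thin pointer on the carriage's +x side, over the scale strip, z about 57 mm; axes as the bed's.
- marker_tip (a point): tip of the marker, a thin upright steel blade (2 mm thick) with a square head, preset along the scale strip (aluminium, 22 x 90 mm, ticks every 5 mm) on the puller's +x side; it travels with the puller; axes as the bed's. It starts 10 to 22 mm to -y of the pointer. Pointer and marker are level when they have the same y in the bed's frame.
- lever_pivot (a point): axis of the cam lever, parallel to the bed's y, on the carriage at z 60 mm; axes as the bed's.
- knob (a point): centre of the lever's knob: a black cylinder along the bed's y, 22 mm diameter, 28 mm long, grasped across its two flat ends (fingers closing along the bed's y). 78 mm from lever_pivot, on a rod 11 mm thick; about 124 mm above the bench at the start. The lever is the only grip for pulling.
- lever (a joint): angle of the cam lever about the bed's +y, rad. 0 (open): leans 0.6 rad from upright to the bed's -x; 0.6: upright; 1.2 (its stop, locked): leans 0.6 rad to +x. Starts between 0 and 0.12. Stiff: stays where left, needs about 3 to 6 N at the knob; from 0.7 the cam bites on the rail, at 1.05 it goes over centre. Locked, it holds the carriage against the springs.
- handsaw: bystander: hand saw lying flat, blue grip 130 x 30 x 22 mm, blade 300 x 50 mm; origin under the middle
- screwdriver: bystander: screwdriver with a red handle
- glue: bystander: white glue bottle, 52 mm diameter, 130 mm tall, origin under its centre
- offcut: bystander: wooden disc 44 mm diameter, 30 mm high, origin under its centre
There are look-alikes about, which are no part of the job. Leave any green, pink or purple look-alike of the branch alone.

How it is judged:
By the outcome, as a careful person would: the job done as asked, in the order asked, and still so for the second after the job is handed in, with the robot touching nothing.
It also fails if it takes over 48 s, if anything falls off the work surface, if the arm or the gripper's body presses on something with over 40 N, if the wrist force passes 120 N, or if a joint passes its speed limit or range.

## Robot

A 6-joint arm with a two-finger parallel gripper is mounted at the origin on the work surface. World frame = base frame: x ahead of the robot, y to its left, z up, the work surface at z = 0. Lengths are in m, angles in degrees, forces in N, time in s.
With the tool pointing down it reaches from about 0.25 to 0.725 m from the base axis. Payload 9.7 kg.
Tool frame: the origin (TCP) lies between the finger pads; the fingertips stand 19 mm ahead of it and the grasp point (between the pads) is the TCP; z points along the fingers, y is the line along which they close (so a half turn about z gives the same grasp; the last joint's range is limited). The gripper opens to 85 mm and grips with 20 to 120 N. Pads are 22 mm wide; open, the fingers measure 114 mm over their backs; the gripper's body (76 mm by 85 mm) begins 54 mm behind the grasp point. The pads swing forward as they close: fully open they stand 13 mm farther back than shut.
Start: joints at [68.812, 4.979, 10.078, 95.1, 0, 90], TCP at [0.199, 0.513, 0.211] pointing down, gripper open.
Joint ranges: [-179.16, 179.16], [-48.56, 103.87], [-65.8, 70.77], [-126.05, 130.52], [-82.76, 87.17], [-180, 180]. Speed limits (degrees/s): [127.2, 127.2, 147.25, 180, 180, 180].

## Interface

Orientations are given as [roll, pitch, yaw] about the fixed x, y, z axes, in that order (R = Rz(yaw) Ry(pitch) Rx(roll)).
In Python, from workcell import bot gives the robot as it stands. The module is installed in compiled form; this text tells all that it offers.
- The arm moves only by the shell command python3 -m crank 'ROWS' [OPENING] [FORCE]. ROWS is JSON, a list that holds one entry, the list of rows, each a list of 6 numbers: the shift along the world's x, y, z as a fraction of full scale, then the turn, a rotation vector about the world's x, y, z as a fraction of full scale. In form: [[[x, y, z, wx, wy, wz], ...]]. A call has 1 to 20 rows; each row shifts and turns the commanded pose from where the row before left it; what a row does not reach is not made up. Full scale, the value 1, is 20 mm for a shift and 0.12 rad for a turn. A row lasts 1/12 s, in which the tool goes at most 41.7 mm and 7.16 degrees, less where a joint would pass 70% of its speed; a pose out of reach is approached as far as the arm can. A call with a number of a shift or a turn outside -1 to 1 is refused whole. A call with a gripper value outside its range is refused whole. OPENING is the opening, from 0 (shut) to 1 (fully open), set as the call begins (- or left out, the last holds). The fingers move at their own pace and stop on an object; FORCE is the grip in N (left out, the last holds). Time passes only in rows, so rows that do not move let the fingers close. It gives the time, the measured TCP pose, the force, the opening and the grip force at its end, in the units of the state.
- bot.get_obs(): the state, without advancing time (a new reading comes with each control period).
- bot.camera(name): name is "scene" or "top"; returns the picture (384x512x3 uint8, red, green, blue); there is no depth.
- bot.camera_model(name): a dict with "vertical_fov" (degrees; the focal length in pixels is half the picture's height over the tangent of half this angle, whatever the lens; pixels are square), "cx", "cy" (the principal point, pixels), "R" (3x3) and "t" (3): a world point X has camera coordinates R X + t. Camera axes: x right, y down, z forward; pixel columns grow to the right and rows downward; lengths in m; the calibration is good to about 2 mm. A picture is of the moment at which its call begins. camera_model takes no time and is no camera call.
- bot.job_done(): hands the job in; it is judged then, once.
The state is a dict: "time": time; "q": joint angles; "qd": joint speeds; "joint_efforts": joint torques, N m; "ee_pos": TCP position; "tcp_rot": TCP orientation; "wrist_force": force on the tool from outside, world axes, zero at the start; "torque": the same for the moment, N m; "opening": finger opening in m; "grasp_force": force on a finger pad.
Only numpy, scipy, OpenCV 4.12 (cv2) and the standard library are available. Lean on these libraries where they do the work, as an engineer would, in place of code of your own. Each camera call takes 0.05 s, during which the arm holds its last target. There are 200 camera calls.

## Working session

There is one attempt and no reset: what is moved stays moved. The work goes in short steps, Python scripts to look and compute and a shell command to move; the robot and the scene stay as the last step left them, time stands still between calls to the robot, and variables do not carry over. Pictures are saved under pics/ and viewed, at most 10 in all, crops included, and the job is handed in when it is done.

```bash
mkdir -p pics; python3 - <<'E'
from workcell import bot
import cv2,numpy as np
for n in("scene","top"):
    im=bot.camera(n); cv2.imwrite(f"pics/{n}0.png",im[:,:,::-1])
    cv2.imwrite(f"pics/{n}0b.png",cv2.resize(im[:,:,::-1],(768,576),interpolation=cv2.INTER_CUBIC))
    m=bot.camera_model(n); print(n,m)
o=bot.get_obs();print(o)
E
```

```text
scene {'vertical_fov': 46.71991150753003, 'cx': 253.50549233395287, 'cy': 180.89731595312657, 'R': array([[ 0.49852787,  0.86682609, -0.00908263],
       [ 0.48688885, -0.28865684, -0.82438854],
       [-0.71722326,  0.40655843, -0.56595144]]), 't': array([-0.30585414, -0.14239517,  1.65180715])}
top {'vertical_fov': 47.64844991260649, 'cx': 252.80054056790132, 'cy': 189.21977725847296, 'R': array([[-0.00757097, -0.99993754,  0.00822131],
       [-0.99653357,  0.00686355, -0.08290795],
       [ 0.08284635, -0.0088205 , -0.9965233 ]]), 't': array([0.03722307, 0.54702704, 1.25173808])}
{'time': 0.1, 'q': array([ 6.88132349e+01,  5.00597857e+00,  1.00397482e+01,  9.50992115e+01,
       -1.73998730e-04,  9.00016370e+01]), 'qd': array([ 0.12606023, -0.07667456,  0.16416981,  0.05699589, -0.02154926,
        0.00700786]), 'joint_efforts': array([-2.47074140e-04, -5.21559942e+01,  4.65653515e+01,  1.60711835e-02,
        1.64050431e-05,  3.00183660e-05]), 'ee_pos': array([0.19869499, 0.51261488, 0.21057964]), 'tcp_rot': array([-1.79934558e+02,  1.75868342e-04,  1.58811598e+02]), 'wrist_force': array([-0.19831123,  0.46025708,  0.5598056 ]), 'torque': array([ 0.00524157, -0.02307526,  0.02048511]), 'grasp_force': 0.0, 'opening': 0.0854572483460473}
```

View pics/scene0b.png

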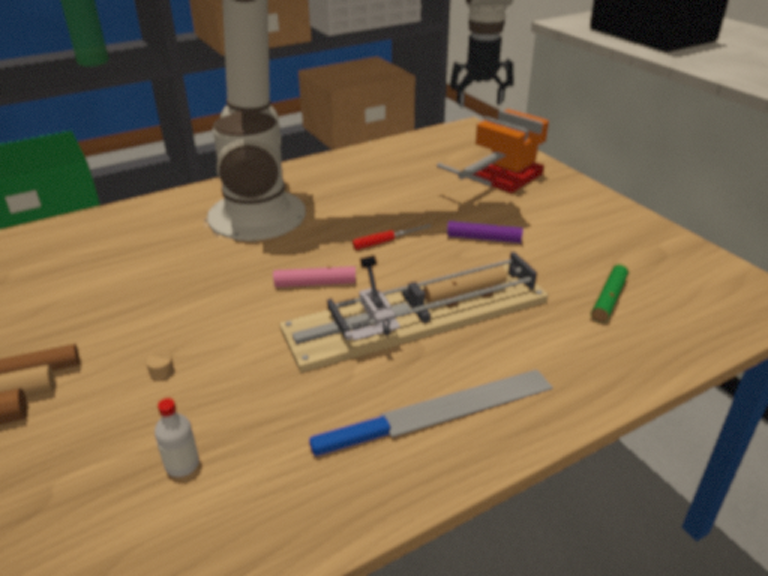

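View pics/top0b.png

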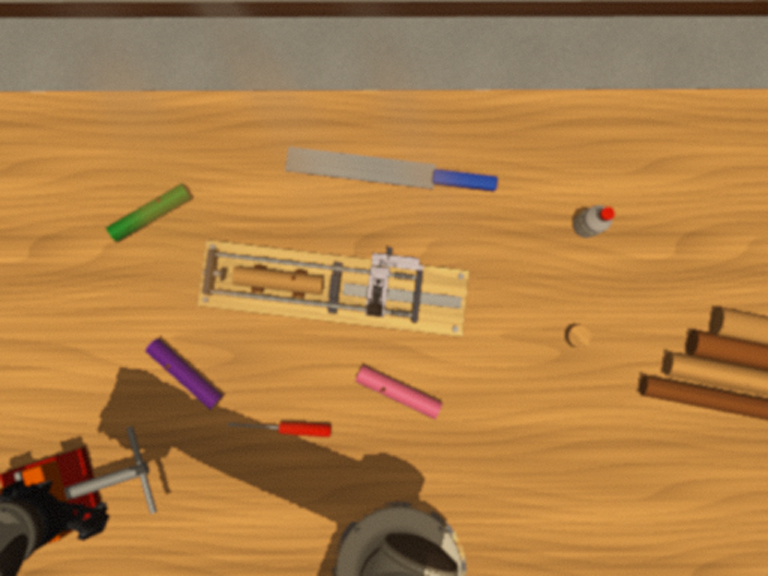

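The scene view shows the clamp mid-bench (knob ~(369,262), bed from (283,325) to (547,295)). The top view shows the bed from (200,243) to (468,335), with the branch half towards world +y and the knob ~(375,308). Next I need enlarged crops.

```bash
python3 - <<'E'
import cv2,numpy as np
a=cv2.imread("pics/top0.png")[155:228,130:320]; b=cv2.imread("pics/scene0.png")[165:248,183:373]
r=lambda i:cv2.resize(i,None,fx=4,fy=4,interpolation=cv2.INTER_CUBIC)
A,B=r(a),r(b)
cv2.imwrite("pics/crop0.png",np.vstack([A,B[:600-A.shape[0]]]))
print(A.shape)
E
```

```text
(292, 760, 3)
```

View pics/crop0.png

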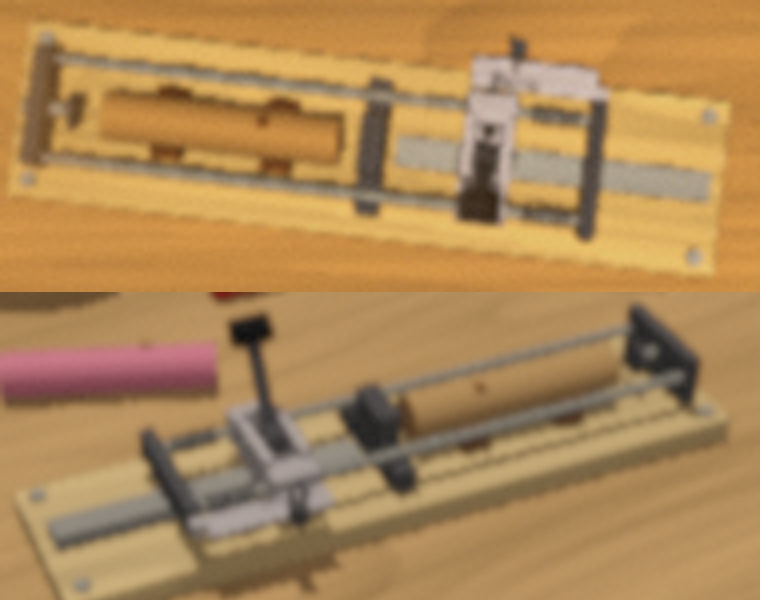

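The crop shows, in the top part, the bed corners (35,20),(730,102),(713,273),(10,193), the knob ~(478,207) and the marker head ~(517,47). In the scene part, the knob is ~(251,330) and the marker blade ~(300,500).

```bash
cat > h.py <<'E'
import numpy as np,cv2
from workcell import bot
def cam(n):
    m=bot.camera_model(n); f=192/np.tan(np.radians(m["vertical_fov"]/2)); return m,f
def ray(n,p):
    m,f=cam(n); R=np.array(m["R"]);d=R.T@np.array([(p[0]-m["cx"])/f,(p[1]-m["cy"])/f,1.]);return -R.T@m["t"],d/np.linalg.norm(d)
def plane(n,p,z):
    o,d=ray(n,p);return o+d*(z-o[2])/d[2]
def tri(p,q):
    o1,d1=ray("top",p);o2,d2=ray("scene",q)
    s=np.linalg.lstsq(np.c_[d1,-d2],o2-o1,rcond=None)[0];a,b=o1+s[0]*d1,o2+s[1]*d2
    return (a+b)/2,np.linalg.norm(a-b)
def proj(n,X):
    m,f=cam(n);c=np.array(m["R"])@X+m["t"];return np.array([f*c[0]/c[2]+m["cx"],f*c[1]/c[2]+m["cy"]])
T=lambda c,r:(130+(c+.5)/4-.5,155+(r+.5)/4-.5)
S=lambda c,r:(183+(c+.5)/4-.5,165+(r-292+.5)/4-.5)
E
python3 - <<'E'
from h import *
np.set_printoptions(precision=4,suppress=True)
C=[plane("top",T(*p),.02) for p in((35,20),(730,102),(713,273),(10,193))]
C=np.array(C);print(C)
print([np.linalg.norm(C[i]-C[(i+1)%4]) for i in range(4)])
ax=(C[0]-C[1]+C[3]-C[2]);ax/=np.linalg.norm(ax);print("y axis",ax,np.degrees(np.arctan2(-ax[0],ax[1])),"centre",C.mean(0))
for n in("top","scene"):
    im=cv2.imread(f"pics/{n}0.png").max(2)
    x0,y0,x1,y1=(242,198,258,212) if n=="top" else (236,168,256,182)
    m=(im[y0:y1,x0:x1]<(75 if n=="top" else 60)).astype(np.uint8)
    k,l,st,ce=cv2.connectedComponentsWithStats(m); i=1+st[1:,4].argmax(); print(n,st[i]+[x0,y0,0,0,0],ce[i]+[x0,y0])
    print(im[y0:y1,x0:x1])
k,e=tri(T(478,207),S(251,330));print("knob",k,e)
print("marker head",tri(T(517,47),S(300,490)))
E
```

```text
[[ 0.6373  0.3698  0.02  ]
 [ 0.5732 -0.1417  0.02  ]
 [ 0.4478 -0.1269  0.02  ]
 [ 0.5099  0.3862  0.02  ]]
[np.float64(0.5154539725069069), np.float64(0.126286226640582), np.float64(0.5168079204317493), np.float64(0.128495265669451)]
y axis [0.1223 0.9925 0.    ] -7.027462728559828 centre [0.542  0.1219 0.02  ]
top [245 198   9  12  68] [249.6912 204.5882]
[[192 178 161 171 170 151 114  76  65  64  79 113 151 187 197 183]
 [208 202 177 153 136 121 103  76  67  66  90 130 161 189 196 190]
 [219 211 192 152 121 107  92  74  66  67  92 119 152 185 199 199]
 [211 209 192 149 110  91  81  71  62  69  83 105 134 177 195 206]
 [199 196 173 130  91  75  70  61  62  62  74  89 122 164 189 206]
 [177 164 134  97  72  65  60  59  61  55  57  70  99 152 171 195]
 [139 128 104  78  66  62  59  62  60  58  55  55  88 134 153 175]
 [137 125  97  74  67  63  62  64  60  57  57  56  88 131 138 146]
 [157 136 107  76  67  67  64  67  67  63  56  58  97 141 146 135]
 [179 156 116  78  67  62  63  63  60  62  57  62 103 153 163 148]
 [206 178 126  82  63  63  59  64  59  58  56  61 107 160 171 167]
 [
[... 869 characters left out ...]
 25  22  20  21  20  24  27  41  82 133 167 176
  177 178]
 [185 184 182 167 126  67  31  20  25  22  20  39  53  80 111 144 168 177
  178 179]
 [186 183 180 170 136  88  56  49  40  30  37  58  93 124 147 164 176 179
  182 182]
 [190 184 180 173 154 125 105  97  80  57  47  76 119 155 171 178 181 183
  183 185]
 [194 187 179 176 169 155 148 140 120  82  55  82 132 167 181 184 185 185
  186 186]
 [192 182 179 177 176 174 171 168 149 104  65  77 129 169 183 185 187 186
  187 187]
 [186 178 177 178 179 180 181 180 164 122  72  75 122 166 183 187 188 188
  187 187]]
knob [0.4926 0.0445 0.1257] 0.00016921976195645176
marker head (array([0.6078, 0.0163, 0.0735]), np.float64(0.000582774485729805))
```

Measured knob height is 0.1257 against about 0.124 in the text, bed size 515x127 mm against 520x130, and bed yaw -7.0°. These all agree, so I can move.

```bash
python3 -m crank '[[[0.6,-1,0,0,0,0.1],[0.6,-1,0,0,0,0.1],[0.6,-1,0,0,0,0.1],[0.6,-1,0,0,0,0.1],[0.6,-1,0,0,0,0.1],[0.6,-1,0,0,0,0.1],[0.6,-1,0,0,0,0.1],[0.6,-1,0,0,0,0.1],[0.6,-1,0,0,0,0.1],[0.6,-1,0,0,0,0.1],[0.6,-1,0,0,0,0.1],[0.6,-1,0,0,0,0.1],[0.6,-1,0,0,0,0.1],[0.6,-1,0,0,0,0.1],[0.6,-1,0,0,0,0.1],[0.6,-1,0,0,0,0.1],[0.6,-1,0,0,0,0.1],[0.6,-1,0,0,0,0.1],[0.6,-1,0,0,0,0.1],[0.6,-1,0,0,0,0.1]]]' 0.65 40
```

```text
time: 1.77
ee_pos: [0.4391, 0.1117, 0.2109]
tcp_rot: [-180.0, -0.0, 172.6]
wrist_force: [0.2, 0.1, -0.6]
opening: 0.0555
grasp_force: 0.0
```

```bash
python3 -m crank '[[[0.53,-0.67,-0.2,-0.06,-0.5,0],[0.53,-0.67,-0.2,-0.06,-0.5,0],[0.53,-0.67,-0.2,-0.06,-0.5,0],[0.53,-0.67,-0.2,-0.06,-0.5,0],[0.55,-0.67,-0.2,-0.06,-0.5,0],[0,0,-0.55,0,0,0],[0,0,-0.55,0,0,0],[0,0,-0.55,0,0,0],[0,0,-0.55,0,0,0],[0,0,-0.55,0,0,0],[0,0,-0.55,0,0,0],[0,0,0,0,0,0],[0,0,0,0,0,0],[0,0,0,0,0,0]]]'; python3 - <<'E'
from h import *
A=bot.camera("top")[155:228,130:320,::-1];B=bot.camera("scene")[150:225,183:373,::-1]
r=lambda i:cv2.resize(i,None,fx=4,fy=4,interpolation=cv2.INTER_CUBIC)
cv2.imwrite("pics/g1.png",np.vstack([r(A),r(B)]))
E
```

```text
time: 2.93
ee_pos: [0.4924, 0.046, 0.1256]
tcp_rot: [179.8, 17.3, 172.5]
wrist_force: [0.2, -0.3, 1.2]
opening: 0.0554
grasp_force: 0.0
```

View pics/g1.png

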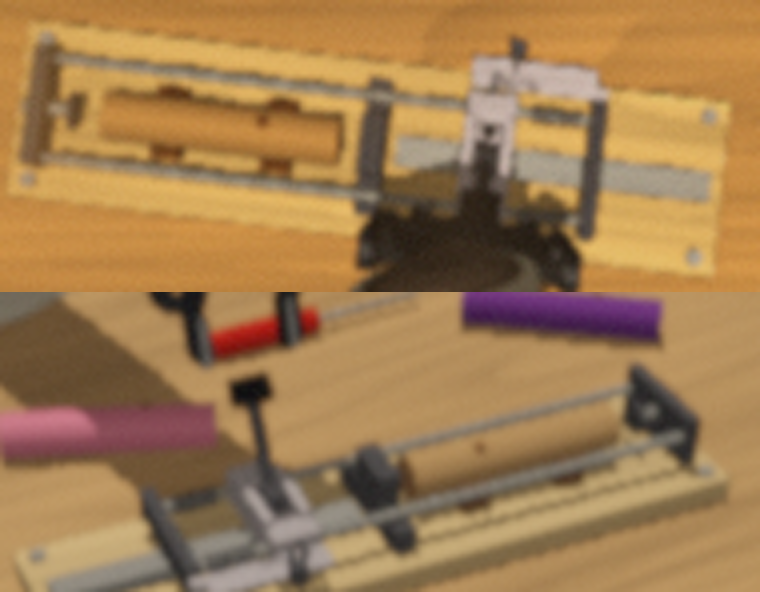

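The fingers in the scene view (tips ~(203,360) and (290,345)) appear above and behind the knob (251,390), so I'll check this numerically before closing.

```bash
python3 - <<'E'
from h import *
from scipy.spatial.transform import Rotation as Ro
o=bot.get_obs();R=Ro.from_euler("xyz",o["tcp_rot"],degrees=True).as_matrix();p=o["ee_pos"];print(p,o["tcp_rot"],R)
for s in(-1,0,1):
  for a in (-.03,0,.019):
    X=p+R[:,1]*s*.028+R[:,2]*a; q=proj("scene",X);t=proj("top",X)
    print(s,a,X.round(3),"scene crop",((q-[183,150])*4).round(),[0,292],"top",((t-[130,155])*4).round())
E
```

```text
[0.49257964 0.04590178 0.12599389] [179.79687952  17.37080833 172.53037941] [[-0.94629352  0.12895024  0.29648003]
 [ 0.1240715   0.99164529 -0.03529697]
 [-0.29855458  0.00338343 -0.95438657]]
-1 -0.03 [0.48  0.019 0.155] scene crop [208.  63.] [0, 292] top [515. 222.]
-1 0 [0.489 0.018 0.126] scene crop [214. 104.] [0, 292] top [516. 211.]
-1 0.019 [0.495 0.017 0.108] scene crop [217. 130.] [0, 292] top [516. 203.]
0 -0.03 [0.484 0.047 0.155] scene crop [245.  55.] [0, 292] top [473. 217.]
0 0 [0.493 0.046 0.126] scene crop [251.  95.] [0, 292] top [474. 205.]
0 0.019 [0.498 0.045 0.108] scene crop [255. 121.] [0, 292] top [475. 198.]
1 -0.03 [0.487 0.075 0.155] scene crop [283.  46.] [0, 292] top [430. 212.]
1 0 [0.496 0.074 0.126] scene crop [288.  87.] [0, 292] top [433. 200.]
1 0.019 [0.502 0.073 0.108] scene crop [291. 112.] [0, 292] top [434. 193.]
```

```bash
python3 - <<'E'
from h import *
for z in (.19,.21,.23,.25): 
  for s in (-.043,.043):print(z,s,(proj("scene",np.array([.1987+.362*s,.5126+.932*s,z]))*1.5).round(),(proj("top",np.array([.1987+.362*s,.5126+.932*s,z]))*1.5).round())
B=bot.camera("scene")[110:210,190:310,::-1]
A=cv2.imread("pics/scene0.png")[10:85,280:370]
r=lambda i,k:cv2.resize(i,None,fx=k,fy=k,interpolation=cv2.INTER_CUBIC)
c=np.zeros((500,800,3),np.uint8);b=r(B,4);a=r(A,3.5);c[:400,:480]=b;c[:a.shape[0],482:482+a.shape[1]]=a
cv2.imwrite("pics/g2.png",c)
E
```

```text
0.19 -0.043 [461. 127.] [115. 498.]
0.19 0.043 [495. 125.] [ 67. 479.]
0.21 -0.043 [461. 120.] [110. 501.]
0.21 0.043 [496. 117.] [ 61. 482.]
0.23 -0.043 [462. 112.] [105. 504.]
0.23 0.043 [497. 109.] [ 55. 484.]
0.25 -0.043 [462. 103.] [100. 507.]
0.25 0.043 [497. 101.] [ 48. 487.]
```

View pics/g2.png

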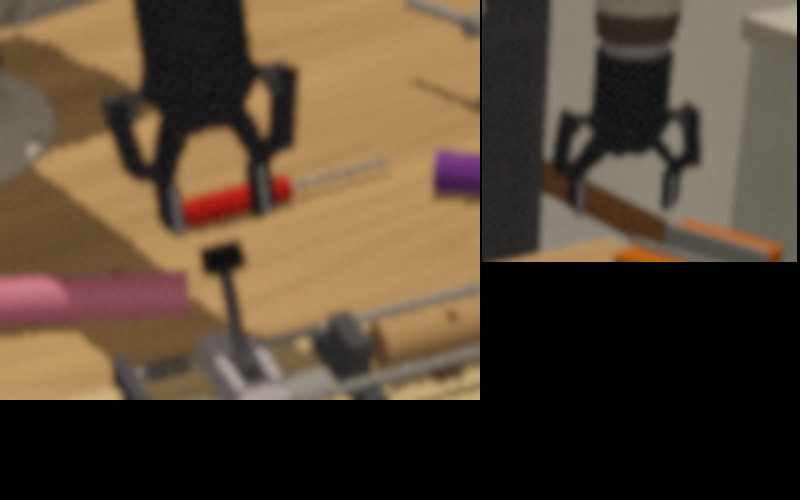

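The fingertips at g2 (178,228) and (262,208) stand clearly above the knob (222,257), and the initial picture shows the same offset of about 45 mm. I'll triangulate the gripper's knuckles in both views.

```bash
python3 - <<'E'
from h import *
from scipy.spatial.transform import Rotation as Ro
o=bot.get_obs();R=Ro.from_euler("xyz",o["tcp_rot"],degrees=True).as_matrix();p=o["ee_pos"]
G=lambda c,r:(190+c/4-.4,110+r/4-.4)
for n,t,s in(("+y",T(368,245),G(288,75)),("-y",T(566,260),G(112,105))):
    X,e=tri(t,s);print(n,X.round(4),e.round(4),"tool frame",(R.T@(X-p)).round(4))
# tip by ray: intersect with tool plane x=0
for s in((178,228),(262,208),(220,218)):
    a,d=ray("scene",G(*s));k=R[:,0]@(p-a)/(R[:,0]@d);X=a+k*d;print(s,X.round(4),(R.T@(X-p)).round(4))
im=bot.camera("top")[:,:,::-1];cv2.imwrite("pics/g3.png",cv2.resize(im[160:285,190:310],None,fx=5,fy=4.8,interpolation=cv2.INTER_CUBIC))
E
```

```text
+y [0.4657 0.112  0.2391] 0.0023 tool frame [-1.000e-04  6.250e-02 -1.182e-01]
-y [ 0.4536 -0.0115  0.2447] 0.0072 tool frame [-0.0057 -0.0616 -0.1228]
(178, 228) [0.4802 0.0165 0.153 ] [-0.     -0.0307 -0.0284]
(262, 208) [0.4882 0.0789 0.1536] [ 0.      0.0322 -0.0289]
(220, 218) [0.4841 0.0474 0.1533] [-0.      0.0005 -0.0286]
```

View pics/g3.png

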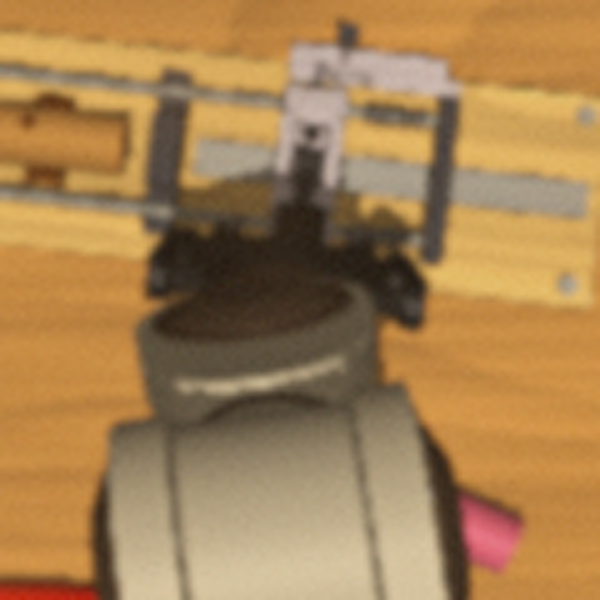

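The fingertips really sit at tool z ≈ -28 mm, where about +11 was expected. The actual grasp point is therefore ~40 mm behind the reported TCP. I'll advance 40 mm along the tool and look again.

```bash
python3 -m crank '[[[0.12,-0.02,-0.38,0,0,0],[0.12,-0.02,-0.38,0,0,0],[0.12,-0.02,-0.38,0,0,0],[0.12,-0.02,-0.38,0,0,0],[0.12,-0.02,-0.38,0,0,0],[0,0,0,0,0,0],[0,0,0,0,0,0],[0,0,0,0,0,0]]]'; python3 - <<'E'
from h import *
B=bot.camera("scene")[130:220,190:310,::-1];A=bot.camera("top")[160:250,190:310,::-1]
r=lambda i:cv2.resize(i,None,fx=3.33,fy=6,interpolation=cv2.INTER_CUBIC)
r=lambda i:cv2.resize(i,None,fx=5,fy=5,interpolation=cv2.INTER_CUBIC)
cv2.imwrite("pics/g4.png",r(B))
E
```

```text
time: 3.8
ee_pos: [0.5042, 0.0438, 0.0873]
tcp_rot: [179.8, 17.3, 172.5]
wrist_force: [-0.1, -0.6, 0.4]
opening: 0.0553
grasp_force: 0.0
```

View pics/g4.png

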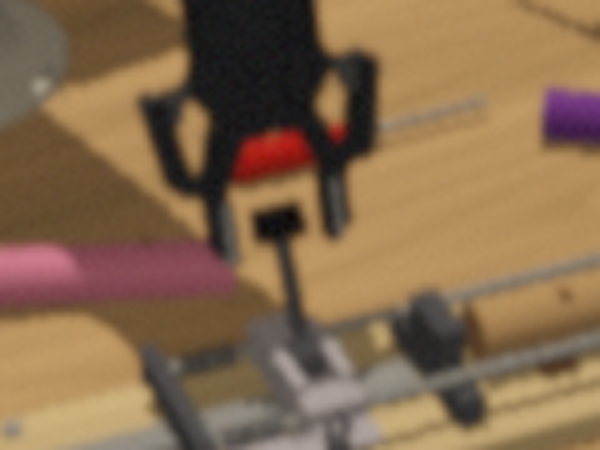

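The knob (278,222) now sits between the fingers, with tips at (230,262) and (340,237). Close.

```bash
python3 -m crank '[[[0,0,0,0,0,0],[0,0,0,0,0,0],[0,0,0,0,0,0],[0,0,0,0,0,0],[0,0,0,0,0,0],[0,0,0,0,0,0],[0,0,0,0,0,0],[0,0,0,0,0,0]]]' 0 60
```

```text
time: 4.57
ee_pos: [0.5042, 0.0432, 0.0878]
tcp_rot: [179.9, 17.4, 172.5]
wrist_force: [-3.7, -4.4, 4.5]
opening: 0.0269
grasp_force: 58.9
```

```bash
python3 -m crank '[[[-0.031,-0.248,0,0,0,0],[-0.031,-0.248,0,0,0,0],[-0.031,-0.248,0,0,0,0],[-0.031,-0.248,0,0,0,0],[-0.031,-0.248,0,0,0,0],[-0.031,-0.248,0,0,0,0],[0,0,0,0,0,0],[0,0,0,0,0,0]]]'; python3 - <<'E'
from h import *
B=bot.camera("scene")[200:245,215:295,::-1];A=bot.camera("top")[155:215,215:300,::-1]
r=lambda i,k:cv2.resize(i,None,fx=k,fy=k,interpolation=cv2.INTER_CUBIC)
a,b=r(A,5),r(B,5);c=np.zeros((600,425,3),np.uint8);c[:300]=a;c[300:525,:400]=b
cv2.imwrite("pics/p1.png",c)
E
```

```text
time: 5.23
ee_pos: [0.5005, 0.0133, 0.0878]
tcp_rot: [179.8, 17.4, 172.5]
wrist_force: [-3.9, -1.4, 6.4]
opening: 0.027
grasp_force: 59.6
```

View pics/p1.png

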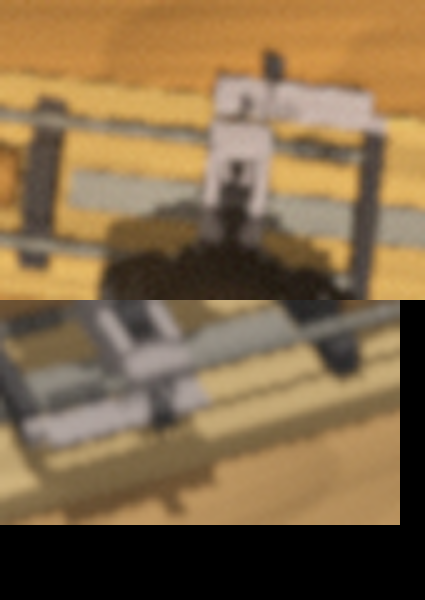

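The top part of p1 shows the marker head ~(273,65) and the pointer ~(245,103) against the strip, a gap of about 15 mm. I'll measure it by rectifying averaged frames onto a plane.

```bash
cat > g.py <<'E'
from h import *
ey=np.array([.1223,.9925,0]);ex=np.array([.9925,-.1223,0]);b0=np.array([.542,.1219,0])
def rect(n="top",z=.06,N=8,xr=(.02,.09),yr=(-.17,-.05),save=None):
    im=np.mean([bot.camera(n).astype(np.float32) for _ in range(N)],0)
    xs=np.arange(*xr,.001);ys=np.arange(*yr,.0005)
    m,f=cam(n);P=(b0+[0,0,z])+xs[:,None,None]*ex+ys[None,:,None]*ey
    c=P@np.array(m["R"]).T+m["t"];u=f*c[...,0]/c[...,2]+m["cx"];v=f*c[...,1]/c[...,2]+m["cy"]
    o=cv2.remap(im,u.astype(np.float32),v.astype(np.float32),cv2.INTER_CUBIC)
    return xs,ys,o
E
python3 - <<'E'
from g import *
import json
xs,ys,o=rect()
cv2.imwrite("pics/rect1.png",o[::-1,::-1,::-1])
g=o.mean(2);print("y:",(ys[::8]*1000).round().astype(int))
for i in range(0,len(xs),3): print(round(xs[i]*1000),g[i,::8].astype(int))
b=cv2.resize(o[::-1,::-1,::-1],None,fx=3,fy=6,interpolation=cv2.INTER_CUBIC);cv2.imwrite("pics/rect1b.png",b);print(b.shape)
print(bot.get_obs()["time"])
E
```

```text
y: [-170 -166 -162 -158 -154 -150 -146 -142 -138 -134 -130 -126 -122 -118
 -114 -110 -106 -102  -98  -94  -90  -86  -82  -78  -74  -70  -66  -62
  -58  -54]
20 [168 168 168 168 168 168 167 168 167 163 166 167 140 122  74  96 150 166
 175 170 166 166 166 166 166 166 164 165 164 163]
23 [161 161 162 163 164 163 163 163 164 162 167 168 146 133 115 126 159 174
 171 161 163 164 164 164 164 164 164 163 164 164]
26 [134 138 139 141 143 143 147 150 153 156 166 171 163 166 166 167 174 177
 163 149 154 157 160 160 159 156 157 159 161 160]
29 [104 104 104 107 111 111 118 130 137 144 166 177 179 183 182 181 179 173
 154 134 140 144 151 150 146 142 142 147 152 149]
32 [ 97  87  83  89  99 101 104 118 124 133 163 180 181 182 180 180 178 172
 156 128 125 131 142 143 136 131 127 134 141 140]
35 [ 92  81  76  85  95  96  94 106 112 118 156 179 179 177 176 176 176 175
 161 123 112 116 124 126 121 115 115 122 127 128]
38 [ 96  88  85  87  92  84  87 103 115 110 147 175 175 175 175 175 174 175
 161 121 113 110 108 113 114 116 121 126 122 116]
41 [128 120 117 113 109 102 110 126 138 128 145 168 170 171 1
[... 1519 characters left out ...]
133 132
 129 133 136 135 135 134 132 131 130 130 128 126]
80 [127 127 130 136 139 140 139 140 138 116  82  71  86 126 140 139 140 138
 137 137 137 134 133 132 129 128 128 126 124 123]
83 [128 130 135 140 142 142 142 142 142 123  88  70  84 125 140 138 138 136
 135 134 132 130 129 127 125 126 124 122 121 121]
86 [131 135 141 144 143 143 143 142 143 131 104  82  86 121 136 134 133 131
 130 129 127 126 125 125 124 123 123 122 122 121]
89 [133 138 142 143 142 142 141 139 139 135 123 108 107 124 132 129 129 128
 127 127 127 126 125 125 125 124 123 122 122 120]
(420, 720, 3)
5.7333[ WARN:0@2.680] global loadsave.cpp:1063 imwrite_ Unsupported depth image for selected encoder is fallbacked to CV_8U.
```

View pics/rect1b.png

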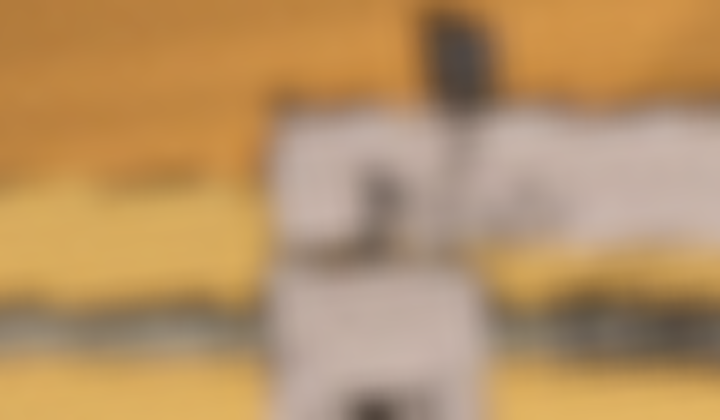

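rect1b shows the pointer ~(380,200) and the marker blade ~(455,160) under its head ~(460,60), about 12.5 mm apart. I'll measure sub-pixel and pull on to contact.

```bash
cat > meas.py <<'E'
from g import *
def dark(ys,p,lo,hi,bg=None):
    k=(ys>=lo)&(ys<=hi);w=np.clip(p[k].max()*0+np.interp(ys[k],[lo,hi],[p[k][:3].mean(),p[k][-3:].mean()])-p[k],0,None)
    return (w*ys[k]).sum()/w.sum()*1000
def edge(ys,p,c,w=.012):
    d=np.gradient(cv2.GaussianBlur(p[None].astype(np.float32),(0,0),3)[0]);k=abs(ys-c)<w;d=d[k];d=np.clip(d*np.sign(d[np.abs(d).argmax()]),0,None)
    return (d**2*ys[k]).sum()/(d**2).sum()*1000
def run(mk,car,pt=None):
    xs,ys,o=rect(yr=(-.24,-.05));g=o.mean(2);row=lambda a,b:g[(xs>=a-1e-6)&(xs<=b)].mean(0)
    q=bot.get_obs();print("t",q["time"],"tcp_b",((q["ee_pos"]-b0)@ey*1000).round(2),"F",(q["wrist_force"]@ey).round(2),q["wrist_force"].round(1))
    print("head",dark(ys,row(.074,.084),mk-.016,mk+.014).round(2),"blade",dark(ys,row(.060,.066),mk-.007,mk+.006).round(2),
     "edge+",edge(ys,row(.030,.038),car+.018).round(2),end=" ")
    if pt: print("pointer",dark(ys,row(.052,.059),pt-.008,pt+.006).round(2),end="")
    print()
E
python3 -c "
from meas import *
run(-.1265,-.114,-.114)
run(-.1265,-.114,-.114)"
python3 -m crank '[[[-0.016,-0.124,0,0,0,0],[-0.016,-0.124,0,0,0,0],[0,0,0,0,0,0],[0,0,0,0,0,0]]]'
python3 -m crank '[[[-0.016,-0.124,0,0,0,0],[0,0,0,0,0,0],[0,0,0,0,0,0]]]'
python3 -m crank '[[[-0.016,-0.124,0,0,0,0],[0,0,0,0,0,0],[0,0,0,0,0,0]]]'
python3 -m crank '[[[-0.016,-0.124,0,0,0,0],[0,0,0,0,0,0],[0,0,0,0,0,0]]]'
```

```text
t 6.1333 tcp_b -112.71 F -1.13 [-3.1 -0.8  6.6]
head -126.71 blade -126.95 edge+ -96.83 pointer -114.26
t 6.5333 tcp_b -112.74 F -1.9 [-3.6 -1.5  4.9]
head -126.73 blade -126.92 edge+ -96.77 pointer -114.27
time: 6.87
ee_pos: [0.4999, 0.0088, 0.0878]
tcp_rot: [179.8, 17.4, 172.5]
wrist_force: [-2.8, 1.8, 6.0]
opening: 0.0272
grasp_force: 59.6
time: 7.12
ee_pos: [0.4997, 0.0068, 0.0878]
tcp_rot: [179.7, 17.4, 172.5]
wrist_force: [-1.9, 3.6, 5.8]
opening: 0.0271
grasp_force: 59.5
time: 7.37
ee_pos: [0.4994, 0.0045, 0.0878]
tcp_rot: [179.7, 17.4, 172.6]
wrist_force: [-2.9, 6.5, 5.5]
opening: 0.027
grasp_force: 59.5
time: 7.62
ee_pos: [0.4991, 0.0022, 0.0878]
tcp_rot: [179.7, 17.4, 172.6]
wrist_force: [-1.9, 6.3, 5.6]
opening: 0.027
grasp_force: 59.5
```

```bash
python3 -c "
from meas import *
run(-.1345,-.1245,-.124)"
python3 -m crank '[[[-0.016,-0.124,0,0,0,0],[-0.016,-0.124,0,0,0,0],[0,0,0,0,0,0],[0,0,0,0,0,0]]]'
python3 -c "
from meas import *
run(-.1345,-.130,-.130)"
```

```text
t 8.0167 tcp_b -123.98 F 6.03 [-1.9  6.3  5. ]
head -131.89 blade -132.97 edge+ -108.28 pointer -124.41
time: 8.35
ee_pos: [0.4985, -0.0024, 0.0878]
tcp_rot: [179.6, 17.4, 172.6]
wrist_force: [-2.6, 8.8, 4.4]
opening: 0.0274
grasp_force: 59.5
t 8.75 tcp_b -128.61 F 7.88 [-2.1  8.2  4.2]
head -131.89 blade -132.12 edge+ -111.97 pointer -129.05
```

```bash
python3 -m crank '[[[-0.006,-0.05,0,0,0,0],[0,0,0,0,0,0],[0,0,0,0,0,0]]]'
cat > tm.py <<'E'
from meas import *
a=cv2.imread("pics/rect1.png")[::-1,::-1].astype(np.float32)   # x .02.., y -.17..-.05
xs,ys,o=rect(yr=(-.22,-.05));o=np.ascontiguousarray(o[:,:,::-1]).astype(np.float32)
def sh(x0,x1,y0,y1):
    i0,i1=int(round((x0-.02)/.001)),int(round((x1-.02)/.001));j0,j1=[int(round((y+.17)/.0005)) for y in(y0,y1)]
    t=np.ascontiguousarray(a[i0:i1,j0:j1]);s=o[i0:i1]
    r=cv2.matchTemplate(s,t,cv2.TM_CCOEFF_NORMED)[0];k=r[:-1].argmax();k=min(max(k,1),len(r)-2)
    d=.5*(r[k-1]-r[k+1])/(r[k-1]-2*r[k]+r[k+1]);return round((ys[0]+(k+d)*.0005-y0)*1000,2),round(float(r[k]),3)
m=sh(.072,.088,-.14,-.113);b=sh(.060,.068,-.135,-.118)
c=sh(.028,.043,-.141,-.087);c2=sh(.026,.040,-.110,-.087);c3=sh(.026,.040,-.142,-.115)
q=bot.get_obs();y=(q["ee_pos"]-b0)@ey*1000
print("head",m,"blade",b,"carriage",c,c2,c3,"tcp",round(y+112.72,2),"F",(q["wrist_force"]@ey).round(2),"t",q["time"])
E
python3 tm.py; python3 -c "
from meas import *
run(-.1345,-.130,-.131)"
```

```text
time: 9.0
ee_pos: [0.4984, -0.0033, 0.0878]
tcp_rot: [179.6, 17.4, 172.6]
wrist_force: [-2.0, 8.2, 4.4]
opening: 0.0274
grasp_force: 59.6
head (np.float64(-4.66), 0.97) blade (np.float64(-4.63), 0.885) carriage (np.float64(-16.39), 0.912) (np.float64(-17.53), 0.983) (np.float64(-16.9), 0.939) tcp -16.84 F 9.72 t 9.4
t 9.8 tcp_b -129.55 F 8.5 [-1.   8.7  4. ]
head -131.91 blade -131.96 edge+ -114.17 pointer -130.41
```

```bash
python3 -m crank '[[[-0.006,-0.05,0,0,0,0],[0,0,0,0,0,0],[0,0,0,0,0,0]]]'; python3 tm.py; python3 - <<'E'
from g import *
r=lambda i,k:cv2.resize(np.clip(i,0,255).astype(np.uint8)[:,:,::-1],None,fx=k,fy=k,interpolation=cv2.INTER_CUBIC)
A=np.mean([bot.camera("top").astype(float) for _ in range(6)],0);B=np.mean([bot.camera("scene").astype(float) for _ in range(6)],0)
c=np.zeros((600,800,3),np.uint8);a=r(A[160:200,235:285],8);b=r(B[205:245,205:255],8);c[:320,:400]=a;c[:320,400:]=b
xs,ys,o=rect(yr=(-.17,-.09),xr=(.04,.09));w=cv2.resize(np.clip(o,0,255).astype(np.uint8)[::-1,::-1,::-1],(640,270),interpolation=cv2.INTER_CUBIC);c[325:595,:640]=w
cv2.imwrite("pics/l1.png",c);np.save("l1.npy",o)
g=o.mean(2)
print((ys[::4]*1000).round().astype(int)[5:30])
for i in range(4,32,2):print(round(xs[i]*1000),g[i,::4].astype(int)[5:30])
E
```

```text
time: 10.05
ee_pos: [0.4983, -0.0042, 0.0878]
tcp_rot: [179.6, 17.4, 172.6]
wrist_force: [-1.4, 9.7, 4.7]
opening: 0.0267
grasp_force: 59.6
head (np.float64(-4.68), 0.97) blade (np.float64(-4.79), 0.838) carriage (np.float64(-16.94), 0.926) (np.float64(-17.58), 0.975) (np.float64(-17.84), 0.956) tcp -17.76 F 8.88 t 10.45
[-160 -158 -156 -154 -152 -150 -148 -146 -144 -142 -140 -138 -136 -134
 -132 -130 -128 -126 -124 -122 -120 -118 -116 -114 -112]
44 [140 133 129 131 136 143 148 153 155 153 150 147 147 144 141 140 139 143
 148 152 153 151 147 140 136]
46 [149 145 144 144 146 148 147 144 140 136 133 131 128 121 115 114 116 123
 132 140 142 138 135 133 135]
48 [154 154 156 158 158 156 150 142 137 134 131 128 123 112 101  99 104 118
 130 139 142 140 137 138 143]
50 [164 165 168 170 169 165 154 145 142 140 139 134 129 115 101  99 109 127
 139 148 149 148 150 153 157]
52 [175 176 178 179 176 169 157 148 147 148 147 142 137 122 104 101 114 135
 146 154 156 154 161 168 172]
54 [181 182 183 182 177 170 156 145 145 148 149 145 141 126 107 105 122 142
 151 156 155 154 162 173 178]
56 [181 181 181 179 175 168 157 146 145 148 150 148 144 129 109 108 126 147
 156 158 158 159 166 174 178]
58 [179 180 179 178 174 169 161 154 151 153 156 156 148 132 110 109 129 149
 160 164 165 166 170 174 176]
60 [179 179 179 179 177 175 171 166 162 163 166 165 154 137 114 113 133 154
 166 170 171 172 173 174 175]
62 [180 180 180 181 181 180 178 176 174 174 174 172 158 139 120 121 143 162
 173 176 176 176 176 176 175]
64 [184 183 182 182 182 181 180 178 179 180 180 176 162 143 130 136 155 169
 177 178 178 177 177 178 178]
66 [183 181 179 178 177 176 176 176 177 178 179 174 161 145 137 145 162 172
 176 176 176 176 176 177 178]
68 [174 170 166 163 161 161 160 162 166 171 174 169 157 141 134 139 151 159
 164 166 166 169 170 172 172]
70 [151 147 143 140 140 142 142 143 145 150 152 148 138 123 116 119 127 139
 147 151 154 156 157 156 153]
```

View pics/l1.png

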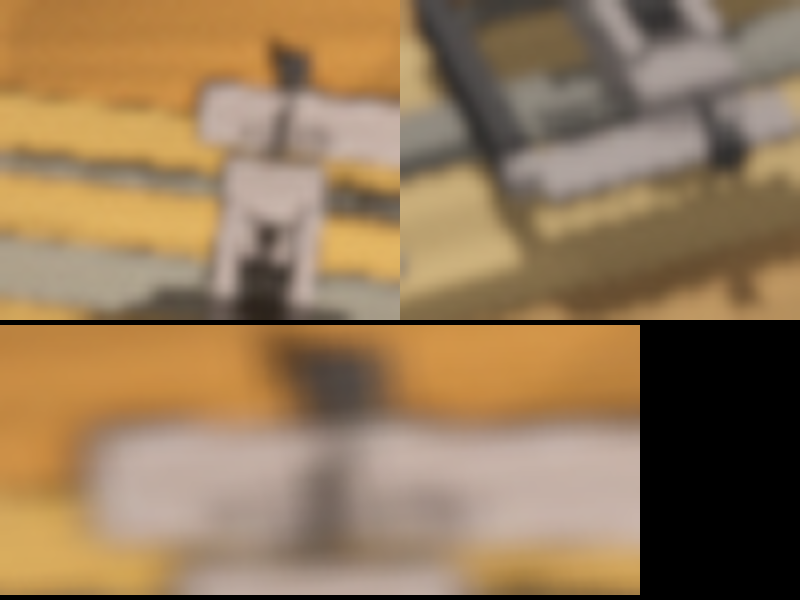

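The l1 picture shows pointer and blade nearly merged (top ~(285,125), scene ~(725,140)). A numeric check from the scene view comes before locking.

```bash
python3 - <<'E'
from g import *
import g as G
def prof(im,n,z,xr,yr):
    xs=np.arange(*xr,.001);ys=np.arange(*yr,.0005);m,f=cam(n)
    P=(b0+[0,0,z])+xs[:,None,None]*ex+ys[None,:,None]*ey;c=P@np.array(m["R"]).T+m["t"]
    u=f*c[...,0]/c[...,2]+m["cx"];v=f*c[...,1]/c[...,2]+m["cy"]
    return xs,ys,cv2.remap(im.astype(np.float32),u.astype(np.float32),v.astype(np.float32),cv2.INTER_CUBIC).mean(2)
S1=np.mean([bot.camera("scene").astype(np.float32) for _ in range(8)],0)
S0=cv2.imread("pics/scene0.png")
T0=cv2.imread("pics/top0.png")
for nm,n,im,yr in(("scene start","scene",S0,(-.115,-.065)),("scene now","scene",S1,(-.15,-.11)),("top start","top",T0,(-.115,-.065))):
    xs,ys,g=prof(im,n,.057,(.046,.092),yr);print(nm,(ys[::4]*1000).round().astype(int))
    for i in range(0,46,4):print(round(xs[i]*1000),g[i:i+2].mean(0)[::4].astype(int))
E
```

```text
scene start [-115 -113 -111 -109 -107 -105 -103 -101  -99  -97  -95  -93  -91  -89
  -87  -85  -83  -81  -79  -77  -75  -73  -71  -69  -67]
46 [111 116 115 112 105 103 111 119 126 129 130 130 130 128 125 125 126 128
 127 127 128 129 129 126 121]
50 [107 108 106 101  97  98 102 106 109 109 107 108 106 102  99  98 101 106
 107 108 111 110 110 108 110]
54 [102 102 100  97  97 101 105 110 110 106  98  95  95  93  88  87  93 101
 106 110 112 113 114 117 121]
58 [114 111 108 109 113 118 125 127 122 106  97 101 107 103  93  91 102 116
 125 131 134 136 139 141 141]
62 [133 129 127 130 134 138 137 132 115  99 100 109 112 102  94 102 121 137
 146 150 153 155 155 156 156]
66 [148 148 149 149 149 147 138 119  99  91  96 105  99  97 105 124 142 153
 156 159 160 160 160 159 160]
70 [158 158 160 159 156 148 128 103  86  81  87  89  95 108 129 147 155 159
 160 160 161 162 162 162 162]
74 [160 160 162 161 154 136 113  85  71  73  74  84 102 125 145 154 158 160
 159 159 159 160 160 160 160]
78 [148 148 151 146 134 112  81  61  61  63  70  83 106 128 140 146 147 148
 148 147 148 147 146 146 148]
82 [12
[... 2166 characters left out ...]
43 156 176 184 188 185 181 181 180
 178 178 178 177 174 167 157]
70 [161 156 157 152 146 141 130 117 106 108 122 142 155 161 158 153 148 142
 142 147 152 152 147 139 132]
74 [138 133 130 126 121 108  90  79  73  74  82  98 115 126 128 128 127 128
 128 131 134 136 134 129 126]
78 [140 143 142 136 130 114  96  82  73  73  82  99 118 129 136 137 135 137
 138 137 136 135 134 132 133]
82 [144 143 142 140 135 120 101  88  79  77  78  92 112 123 133 137 136 133
 133 134 134 132 129 129 129]
86 [139 139 140 137 133 128 120 110 104 101  96  98 108 121 130 132 130 129
 129 129 127 127 129 126 125]
90 [134 134 135 134 132 131 132 129 125 125 122 120 121 126 130 132 130 129
 130 129 127 127 129 129 128]
```

Estimates put the pointer within about 1 mm of level: TCP says 0.5 over, the direct reading says 1.2 under. I'll add 0.4 mm, then compute the lever arc as a rigid rotation of the commanded TCP about the pivot.

```bash
python3 -m crank '[[[-0.002,-0.02,0,0,0,0],[0,0,0,0,0,0],[0,0,0,0,0,0]]]'; python3 - <<'E'
from g import *
q=bot.get_obs();print(q["q"].round(1),q["torque"].round(2))
p=q["ee_pos"]-b0;x0=p@ex;z0=p[2]-.06;print("rel pivot",x0,z0)
f=lambda a:np.array([x0*np.cos(a)+z0*np.sin(a),-x0*np.sin(a)+z0*np.cos(a)])
w=ey*.06/.12;print("turn per row",w.round(3))
for i in range(22):
    d=f(.06*(i+1))-f(.06*i);v=(d[0]*ex+[0,0,d[1]])/.02;print(i,v.round(3))
E
```

```text
time: 12.1
ee_pos: [0.4983, -0.0045, 0.0879]
tcp_rot: [179.6, 17.4, 172.6]
wrist_force: [-1.9, 10.6, 4.4]
opening: 0.0275
grasp_force: 59.6
[  0.7 -21.5 -29.2  65.   -2.    7.8] [1.74 0.29 0.61]
rel pivot -0.027921781800120518 0.027855824535015644
turn per row [0.061 0.496 0.   ]
0 [ 0.085 -0.011  0.081]
1 [ 0.09  -0.011  0.076]
2 [ 0.094 -0.012  0.07 ]
3 [ 0.098 -0.012  0.064]
4 [ 0.102 -0.013  0.058]
5 [ 0.105 -0.013  0.052]
6 [ 0.108 -0.013  0.046]
7 [ 0.111 -0.014  0.039]
8 [ 0.113 -0.014  0.032]
9 [ 0.115 -0.014  0.025]
10 [ 0.116 -0.014  0.018]
11 [ 0.117 -0.014  0.011]
12 [ 0.117 -0.014  0.004]
13 [ 0.117 -0.014 -0.003]
14 [ 0.117 -0.014 -0.01 ]
15 [ 0.116 -0.014 -0.017]
16 [ 0.115 -0.014 -0.024]
17 [ 0.113 -0.014 -0.031]
18 [ 0.111 -0.014 -0.038]
19 [ 0.109 -0.013 -0.044]
20 [ 0.106 -0.013 -0.051]
21 [ 0.103 -0.013 -0.057]
```

```bash
python3 -m crank '[[[0.085,-0.011,0.081,0.061,0.496,0],[0.09,-0.011,0.076,0.061,0.496,0],[0.094,-0.012,0.07,0.061,0.496,0],[0.098,-0.012,0.064,0.061,0.496,0],[0.102,-0.012,0.058,0.061,0.496,0],[0,0,0,0,0,0]]]'
```

```text
time: 12.6
ee_pos: [0.5088, -0.0058, 0.0951]
tcp_rot: [179.7, -0.1, 172.6]
wrist_force: [-1.3, 9.7, 12.1]
opening: 0.0271
grasp_force: 62.1
```

```bash
python3 -m crank '[[[0.105,-0.013,0.052,0.061,0.496,0],[0.108,-0.013,0.046,0.061,0.496,0],[0.111,-0.014,0.04,0.061,0.496,0],[0.113,-0.014,0.032,0.061,0.496,0],[0.115,-0.014,0.025,0.061,0.496,0],[0,0,0,0,0,0]]]'; python3 -c "
from workcell import bot
print(bot.get_obs()['q'].round(1))"
```

```text
time: 13.1
ee_pos: [0.5196, -0.0071, 0.0989]
tcp_rot: [179.9, -17.3, 172.6]
wrist_force: [-1.6, 9.3, 12.3]
opening: 0.0271
grasp_force: 62.1
[-1.8 18.5 11.1 99.9  1.8  5.3]
```

The arc works, forces are modest, and bed-y is held to within 0.1 mm. Joint 4 is at 100° of 130°, so I'll turn the tool at half rate from here while the grip point follows the arc.

```bash
python3 - <<'E'
from g import *
t=lambda ph,ps:np.array([.078*np.sin(ph)-.04*np.sin(ps),.078*np.cos(ph)-.04*np.cos(ps)])
for i in range(11):
    d=t(.07+.055*(i+1),.3+.03*(i+1))-t(.07+.055*i,.3+.03*i);print(i,((d[0]*ex+[0,0,d[1]])/.02).round(3))
print(ey*.25)
E
python3 tm.py
```

```text
0 [ 0.155 -0.019 -0.002]
1 [ 0.154 -0.019 -0.012]
2 [ 0.153 -0.019 -0.022]
3 [ 0.151 -0.019 -0.032]
4 [ 0.148 -0.018 -0.042]
5 [ 0.145 -0.018 -0.051]
6 [ 0.141 -0.017 -0.06 ]
7 [ 0.137 -0.017 -0.069]
8 [ 0.132 -0.016 -0.078]
9 [ 0.127 -0.016 -0.087]
10 [ 0.121 -0.015 -0.095]
[0.030575 0.248125 0.      ]
head (np.float64(41.55), 0.722) blade (np.float64(44.5), 0.521) carriage (np.float64(-66.24), 0.81) (np.float64(9.02), 0.803) (np.float64(-77.05), 0.814) tcp -18.09 F 10.29 t 13.5
```

```bash
python3 -m crank '[[[0.155,-0.019,-0.002,0.031,0.248,0],[0.154,-0.019,-0.012,0.031,0.248,0],[0.153,-0.019,-0.022,0.031,0.248,0],[0.151,-0.019,-0.032,0.031,0.248,0],[0.148,-0.018,-0.042,0.031,0.248,0],[0,0,0,0,0,0]]]'
```

```text
time: 14.0
ee_pos: [0.5322, -0.0087, 0.0973]
tcp_rot: [179.9, -26.0, 172.6]
wrist_force: [-7.9, 10.9, 14.5]
opening: 0.0274
grasp_force: 66.1
```

```bash
python3 -m crank '[[[0.145,-0.018,-0.051,0.031,0.248,0],[0.141,-0.017,-0.06,0.031,0.248,0],[0.137,-0.017,-0.07,0.031,0.248,0],[0.132,-0.016,-0.078,0.031,0.248,0],[0.127,-0.016,-0.087,0.031,0.248,0],[0,0,0,0,0,0]]]'; python3 -c "
from g import *
q=bot.get_obs();p=q['ee_pos']-b0;print(q['q'].round(1),'bed',p@ex,p@ey,p[2])"
```

```text
time: 14.5
ee_pos: [0.547, -0.0105, 0.0899]
tcp_rot: [180.0, -34.4, 172.6]
wrist_force: [-1.2, 9.6, 11.6]
opening: 0.0273
grasp_force: 67.3
[ -2.6  41.9  36.5 119.    2.7   4. ] bed 0.021143745076249932 -0.1307697542672055 0.08986680564236764
```

```bash
python3 -m crank '[[[0.12,-0.015,-0.085,0,0,0],[0.12,-0.015,-0.085,0,0,0],[0,0,0,0,0,0]]]'; python3 -m crank '[[[0.12,-0.015,-0.085,0,0,0],[0.12,-0.015,-0.085,0,0,0],[0,0,0,0,0,0]]]'
```

```text
time: 14.75
ee_pos: [0.5479, -0.0106, 0.0893]
tcp_rot: [-180.0, -34.8, 172.6]
wrist_force: [-25.3, 11.6, 21.0]
opening: 0.027
grasp_force: 66.8
time: 15.0
ee_pos: [0.5485, -0.0107, 0.0889]
tcp_rot: [-180.0, -35.4, 172.5]
wrist_force: [-50.4, 15.0, 36.6]
opening: 0.0266
grasp_force: 66.2
```

The lever is hard on its stop. Back off the push, then release gently.

```bash
python3 -m crank '[[[-0.12,0.015,0.085,0,0,0],[-0.12,0.015,0.085,0,0,0],[-0.12,0.015,0.085,0,0,0],[-0.06,0.008,0.04,0,0,0],[0,0,0,0,0,0]]]'; python3 -m crank '[[[0,0,0,0,0,0],[0,0,0,0,0,0],[0,0,0,0,0,0],[0,0,0,0,0,0],[0,0,0,0,0,0],[0,0,0,0,0,0]]]' 0.7 20
```

```text
time: 15.42
ee_pos: [0.5474, -0.0105, 0.0896]
tcp_rot: [180.0, -34.3, 172.6]
wrist_force: [-4.0, 10.2, 11.2]
opening: 0.027
grasp_force: 67.0
time: 15.92
ee_pos: [0.5484, -0.0121, 0.0878]
tcp_rot: [-179.8, -34.2, 172.5]
wrist_force: [0.1, 0.4, 0.2]
opening: 0.0599
grasp_force: 0.0
```

```bash
python3 -m crank '[[[0.2,0,0.5,0,0,0],[0.2,0,0.5,0,0,0],[0.2,0,0.5,0,0,0],[0.1,0,0.6,0,0,0],[0,0,0.6,0,0,0],[0,0,0.6,0,0,0],[0,0,0.6,0,0,0],[0,0,0.6,0,0,0],[0,0,0.6,0,0,0],[0,-0.8,0.3,-0.06,-0.5,0],[0,-0.8,0.3,-0.06,-0.5,0],[0,-0.8,0.3,-0.06,-0.5,0],[-0.4,-0.8,0,-0.06,-0.5,0],[-0.4,-0.8,0,-0.06,-0.5,0],[-0.4,-0.8,0,-0.06,-0.5,0],[-0.4,-0.8,0,0,0,0],[-0.4,-0.8,0,0,0,0],[-0.4,-0.8,0,0,0,0],[-0.4,-0.8,0,0,0,0],[0,0,0,0,0,0]]]'; python3 tm.py; python3 - <<'E'
from meas import *
run(-.133,-.132,-.131)
xs,ys,o=rect(yr=(-.17,-.09),xr=(.04,.09));g=o.mean(2);l=np.load("l1.npy").mean(2)
print((ys[::4]*1000).round().astype(int)[10:24])
for i in range(6,30,3):print(round(xs[i]*1000),g[i,::4].astype(int)[10:24],"|",l[i,::4].astype(int)[10:24])
# knob
t=bot.camera("top").max(2);s=bot.camera("scene").max(2)
K=b0+.044*ex-.131*ey+[0,0,.1244]
for n,im,th in(("top",t,80),("scene",s,60)):
    e=proj(n,K).round().astype(int);x0,y0=e-12;m=(im[y0:y0+24,x0:x0+24]<th).astype(np.uint8)
    k,lb,st,ce=cv2.connectedComponentsWithStats(m);print(n,e,[(st[j].tolist(),(ce[j]+[x0,y0]).round(1)) for j in range(1,k) if st[j,4]>8])
E
```

```text
time: 17.58
ee_pos: [0.4986, -0.1735, 0.202]
tcp_rot: [180.0, -12.9, 172.4]
wrist_force: [-0.1, 0.0, 0.7]
opening: 0.0596
grasp_force: 0.0
head (np.float64(-4.69), 0.968) blade (np.float64(28.33), 0.557) carriage (np.float64(5.42), 0.581) (np.float64(-39.63), 0.809) (np.float64(-22.14), 0.819) tcp -182.93 F 0.74 t 17.9833
t 18.3833 tcp_b -296.25 F 0.62 [ 0.6  0.5 -0.4]
head -131.72 blade -132.42 edge+ -124.13 pointer -135.74
[-150 -148 -146 -144 -142 -140 -138 -136 -134 -132 -130 -128 -126 -124]
46 [136 108  72  46  38  36  37  37  37  38  38  38  36  37] | [148 147 144 140 136 133 131 128 121 115 114 116 123 132]
49 [152 117  74  46  38  38  41  40  41  41  40  40  38  37] | [160 152 144 139 136 134 130 125 112 100  98 106 122 134]
52 [166 123  72  43  34  37  39  40  41  40  40  40  39  39] | [169 157 148 147 148 147 142 137 122 104 101 114 135 146]
55 [166 121  75  45  32  33  34  36  37  36  37  38  38  36] | [169 155 145 145 148 150 147 143 127 108 107 123 144 153]
58 [168 134  97  63  43  40  38  37  37  36  37  39  40  39] | [169 161 154 151 153 156 156 148 132 110 109 129 149 160]
61 [180 162 143 117  96  83  73  65  59  53  51  56  60  61] | [178 175 172 169 169 171 169 156 137 116 115 136 157 169]
64 [190 184 178 168 155 147 135 122 106  94  93  99 107 111] | [181 180 178 179 180 180 176 162 143 130 136 155 169 177]
67 [181 180 180 181 181 181 175 162 142 130 130 137 146 154] | [170 168 170 172 175 178 174 162 145 138 145 158 167 171]
top [270 178] [([8, 8, 9, 16, 80], array([269.6, 179.2]))]
scene [240 195] [([7, 10, 11, 14, 70], array([239.4, 197.8]))]
```

```bash
python3 - <<'E'
from g import *
S1=np.mean([bot.camera("scene").astype(np.float32) for _ in range(8)],0)
xs=np.arange(.046,.092,.001);ys=np.arange(-.15,-.11,.0005);m,f=cam("scene")
P=(b0+[0,0,.057])+xs[:,None,None]*ex+ys[None,:,None]*ey;c=P@np.array(m["R"]).T+m["t"]
u=f*c[...,0]/c[...,2]+m["cx"];v=f*c[...,1]/c[...,2]+m["cy"]
g=cv2.remap(S1,u.astype(np.float32),v.astype(np.float32),cv2.INTER_CUBIC).mean(2)
print((ys[::4]*1000).round().astype(int))
for i in range(0,46,4):print(round(xs[i]*1000),g[i:i+2].mean(0)[::4].astype(int))
# branch near end vs dog (top, z=.047): profile along bed y at x=0
T=np.mean([bot.camera("top").astype(np.float32) for _ in range(6)],0);T0=cv2.imread("pics/top0.png")[:,:,::-1].astype(np.float32)
ys=np.arange(-.03,.08,.004);m,f=cam("top");P=(b0+[0,0,.06])+np.arange(-.006,.008,.002)[:,None,None]*ex+ys[None,:,None]*ey;c=P@np.array(m["R"]).T+m["t"]
u=f*c[...,0]/c[...,2]+m["cx"];v=f*c[...,1]/c[...,2]+m["cy"]
print((ys*1000).astype(int))
for I in(T0,T):print(cv2.remap(I,u.astype(np.float32),v.astype(np.float32),1).mean(0)[:,0].astype(int))
E
```

```text
[-150 -148 -146 -144 -142 -140 -138 -136 -134 -132 -130 -128 -126 -124
 -122 -120 -118 -116 -114 -112]
46 [106 122 130 131 125 118 114 108  99  92  89  94 103 112 116 116 119 123
 127 128]
50 [102 109 112 110 106 103 100  95  86  79  81  88  96 101 102 105 110 115
 118 118]
54 [107 109 108 104 101  98  94  86  76  71  76  86  94  97 100 106 112 117
 121 121]
58 [125 122 115 105  96  92  86  79  71  69  76  85  92  96 100 108 120 131
 139 142]
62 [144 136 121 104  90  83  80  74  69  70  77  85  91  94  98 111 127 144
 156 159]
66 [155 145 127 105  91  86  79  73  71  75  81  86  88  91  99 114 135 154
 161 165]
70 [162 152 135 117 105  95  85  75  75  79  81  83  87  94 108 129 147 158
 164 166]
74 [164 155 144 134 123 110  89  76  74  75  77  81  89 106 129 146 156 162
 164 165]
78 [154 148 142 136 129 107  82  67  64  64  68  75  94 119 138 151 153 152
 153 154]
82 [130 126 124 121 106  83  64  53  52  53  59  77 100 122 138 142 140 136
 136 139]
86 [104 103 101  94  81  66  53  50  50  53  68  90 115 136 144 145 142 138
 138 141]
90 [ 95  94  91  86  76  66  61  58  60  68  88 116 139 151 157 156 154 153
 155 157]
[-30 -26 -22 -18 -13  -9  -5  -1   2   6  10  13  18  22  26  30  34  38
  42  46  50  54  57  62  66  70  74  78]
[176 177 186 200 164  96  89  89  91 134 195 205 159 152 190 197 196 197
 196 197 196 196 196 197 196 193 182 178]
[183 183 192 207 170 100  93  95  94 128 186 204 203 203 202 202 202 202
 203 202 202 201 192 185 191 201 202 202]
```

```bash
python3 -c "
from workcell import bot
print(bot.job_done())"
```

```text
the job is handed in; nothing more can be done
None
```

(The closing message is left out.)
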